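Shift the spindle drive from second to third speed

TASK

The small blue spindle drive on the counter stands in second speed; shift it into third. With your fingertips only push its gear lever: forward out of the second slot to neutral, across to the right, then forward until it is fully home in the third slot (marked with three red dots), without going into first or fourth speed on the way. Push gently, never pinch the knob, leave the things lying on and beside the drive where they are, and finish with your hand off the lever.

Things in the scene. Friction and masses are not known exactly. Their poses are not given: they have to be found in the camera images.
- drive: Blue spindle drive fixed to the counter, housing 146 (x) x 164 (y) mm, deck 95 mm above the counter, on a 170 x 186 mm base plate. Origin: centre of its underside; x points away from its front panel (forward), y to its left, z up. Place and heading vary. Below deck height a spindle nose reaches 120 mm from the origin on the right, a pulley 100 mm on the left.
- gate: Aluminium gate plate, 90 x 94 mm, in mid deck, top 104.5 mm above the counter; same origin and axes as the drive. H-shaped cut: cross channel (neutral) along y through the middle; slots along x, centre lines 16 mm left and right; all 14 mm wide. First: forward left (1 dot), second: back left (2 dots), third: forward right (3 red dots), fourth: back right (4 dots).
- knob (a point): Centre of the lever's black round knob with a red band, 28 mm across, 33 mm tall, on a 9 mm steel stem. It swings at 130 mm radius about a pivot in the drive's middle 32 mm above the counter; in neutral it is about 160 mm above the counter. The lever yields to about 2.5 N at the knob, has no spring, stays where it is left and cannot be pulled out.
- lever_across (a joint): Sideways swing of the lever, rad: 0 in the middle, negative to the drive's left, positive to its right. The left slots lie at -0.225, the right slots at +0.225; the ends of the channel stop it at about +-0.26. The stem has about 0.035 rad of play either way in a slot.
- lever_fore (a joint): Swing of the lever along the slots, rad: 0 neutral (in the cross channel, with about 0.035 rad of play either way), positive forward, negative back; +0.285 is fully home in a forward slot (first, third), -0.285 in a back slot. At the start it is in second, between -0.285 and -0.20.
- neutral_left (a point): Where the centre of the knob is when the lever stands in neutral at the left end (between first and second), at (0, 29, 159) mm in the drive's frame. Axes as the drive's.
- neutral_right (a point): Where the centre of the knob is when the lever stands in neutral at the right end (between third and fourth), at (0, -29, 159) mm in the drive's frame.
- third_home (a point): Where the centre of the knob is when the lever is fully home in the third slot, at (37, -28, 154) mm in the drive's frame.
- loupe: Loose black eye loupe, 30 mm across, 31 mm tall, standing on the far left corner of the drive's deck. Origin: centre of its underside. Bystander.
- movement: Loose round watch movement, 28 mm across, 5 mm thick, lying on the far right corner of the drive's deck. Origin: centre of its underside. Bystander.
- brass_box: Loose round brass box, 45 mm across, 23 mm tall, on the counter in front of the drive. Origin: centre of its underside. Bystander.
- oil_bottle: Loose small amber oil bottle with a black cap, 44 mm across, 72 mm tall, on the counter to the left of the drive. Origin: centre of its underside. Bystander.

How it is judged:
By the outcome, as a careful person would: the job done as asked, in the order asked, and still so for the second after the job is handed in, with the robot touching nothing.
It also fails if it takes over 56 s, if anything falls off the work surface, if the arm or the gripper's body presses on something with over 40 N, if the wrist force passes 120 N, or if a joint passes its speed limit or range.

ROBOT

A 7-joint arm with a two-finger parallel gripper is mounted at the origin on a cart in front of the work surface, level with it; the furniture and walls round the work are solid. World frame = base frame: x ahead of the robot, y to its left, z up, the work surface at z = 0. Lengths are in m, angles in rad, forces in N, time in s.
With the tool pointing down it reaches from about 0.375 to 0.925 m from the base axis. Payload 3.1 kg.
Tool frame: the origin (TCP) lies between the finger pads; the fingertips stand 11 mm ahead of it and the grasp point (between the pads) lies 8 mm behind it; z points along the fingers, y is the line along which they close (so a half turn about z gives the same grasp; the last joint's range is limited). The gripper opens to 85 mm and grips with 20 to 120 N. Pads are 22 mm wide; open, the fingers measure 114 mm over their backs; the gripper's body (76 mm by 85 mm) begins 54 mm behind the grasp point. The pads swing forward as they close: fully open they stand 13 mm farther back than shut.
Start: joints at [-1.285, 0.383, 0.044, 1.598, -0.018, 1.161, -0.05], TCP at [0.243, 0.603, 0.242] pointing down, gripper open.
Joint ranges: [-2.61, 2.61], [-0.41, 2.15], [-1.48, 1.57], [0, 2.5], [-1.57, 4.71], [0.05, 1.97], [-2.85, 2.85]. Speed limits (rad/s): [2.79, 2.79, 3.14, 3.14, 3.14, 3.14, 3.14].

INTERFACE

Orientations are given as a unit quaternion [x, y, z, w].
In Python, from plant import bot gives the robot as it stands. The module is installed in compiled form; this text tells all that it offers.
- The arm moves only by the tool move_arm, never from a script. Its argument "commands" is a list of rows, each a list of 5 numbers: the shift along the tool's x, y, z in mm, then the turn about the tool's z in rad, then the gripper command: -1 is fully open, 1 is shut, values between are in proportion. A call has exactly 5 rows; each row is the pose to reach, as a shift and turn from the pose commanded when the call began, along the tool's axes at that moment; what a row does not reach only later rows make up. A row lasts 1/10 s, in which the tool goes at most 50 mm and 8.59 degrees, less where a joint would pass 70% of its speed; a pose out of reach is approached as far as the arm can. A call with a gripper value outside its range is refused whole. The fingers move at their own pace and stop on an object; the grip force is fixed at half the most. Time passes only in rows, so rows that repeat a pose let the fingers close, or fill a call up. It gives the time, the measured TCP pose, the force, the opening and the grip force at its end, in the units of the state.
- bot.get_obs(): the state, without advancing time (a new reading comes with each control period).
- bot.grab_frame(name): name is "scene" or "top" or "wrist"; returns a dict with "image" (480x640x3 uint8, red, green, blue), "z_map" (480x640 float32, m along the optical axis (not along the pixel's ray), 0 where there is no reading), "fov_y" (degrees; the focal length in pixels is half the picture's height over the tangent of half this angle, whatever the lens; pixels are square), "cx", "cy" (the principal point, pixels), "world_to_cam" (4x4, takes a point from world to camera coordinates). Camera axes: x right, y up, looking along -z (the intrinsics and any distortion apply to the point x, -y, -z); pixel columns grow to the right and rows downward; lengths in m; the calibration is good to about 2 mm. A picture is of the moment at which its call begins.
- bot.sign_off(): hands the job in; it is judged then, once.
Trained networks look in a picture, given as the dict that the camera call returned (one of the last four; its "shot" number tells which), for a name from the list of things; names that differ only in an ending like _2 or _b are one class to them, and where a whole thing is asked for, a point or a joint stands for the part that bears it (a point fixed in the world has none). Each returns a list of dicts, best first, with "p" (0 to 1); they miss things now and then, are a little off and sometimes report something else, mostly with a low value. They report only what shows in the picture. A call takes as long as a camera call.
- bot.find_in(picture, thing): "location" ([column, row] in pixels, amid what is visible of it).
The state is a dict: "clock": time; "joints": joint angles; "joint_vel": joint speeds; "effort": joint torques, N m; "position": TCP position; "ee_rot": TCP orientation; "contact_force": force on the tool from outside, world axes, zero at the start; "ft_torque": the same for the moment, N m; "opening": finger opening in m; "gripper_force": force on a finger pad.
Only numpy, scipy, OpenCV 4.12 (cv2) and the standard library are available. Lean on these libraries where they do the work, as an engineer would, in place of code of your own. Each camera call takes 0.05 s, during which the arm holds its last target. There are 200 camera calls.

## Working session

There is one attempt and no reset: what is moved stays moved. The work goes in short steps, Python scripts to look and compute and a tool call to move; the robot and the scene stay as the last step left them, time stands still between calls to the robot, and variables do not carry over. Pictures are saved under pics/ and viewed, at most 10 in all, crops included, and the job is handed in when it is done.

Besides the shell and the picture viewer there is one more tool, called after "Call:" by a JSON object that holds its "fn" and its "kwargs", one argument or row to a line. move_arm: Moves the arm, as the interface text tells. Its arguments: {"type":"object","properties":{"commands":{"type":"array","items":{"type":"array","items":{"type":"number"}}}},"required":["commands"]}

```bash
mkdir -p pics; cat > h.py <<'E'
import numpy as np, cv2
from plant import bot
def snap(cam,name=None):
    f=bot.grab_frame(cam)
    if name: cv2.imwrite(f'pics/{name}.png',f['image'][:,:,::-1])
    return f
def pix2w(f,u,v,z=None):
    F=240/np.tan(np.radians(f['fov_y'])/2)
    d=f['z_map'][v,u] if z is None else z
    p=np.array([(u-f['cx'])/F*d,-(v-f['cy'])/F*d,-d,1])
    return (np.linalg.inv(f['world_to_cam'])@p)[:3]
def w2pix(f,P):
    F=240/np.tan(np.radians(f['fov_y'])/2)
    c=f['world_to_cam']@np.append(P,1)
    return np.array([f['cx']+F*c[0]/-c[2], f['cy']-F*c[1]/-c[2]])
def cloud(f):
    v,u=np.mgrid[0:480,0:640];F=240/np.tan(np.radians(f['fov_y'])/2);d=f['z_map']
    p=np.stack([(u-f['cx'])/F*d,-(v-f['cy'])/F*d,-d,np.ones_like(d)],-1)
    return (p@np.linalg.inv(f['world_to_cam']).T)[...,:3]
E
python3 - <<'E'
from h import *
s=bot.get_obs()
for k,v in s.items(): print(k,np.round(v,3))
for c in ['top','scene']:
    f=snap(c,c+'0'); print(c,[k for k in f],f['fov_y'],f['cx'],f['cy'],np.round(np.linalg.inv(f['world_to_cam'])[:3],2).tolist())
    for t in ['drive','gate','knob','loupe','movement','brass_box','oil_bottle']:
        r=bot.find_in(f,t)
        for q in r[:2]:
            u,v=[int(round(x)) for x in q['location']]
            print(t,round(q['p'],2),u,v,np.round(pix2w(f,u,v),3))
E
```

```text
clock 0.0
joints [-1.285  0.384  0.044  1.6   -0.018  1.161 -0.05 ]
joint_vel [-0.     0.    -0.001 -0.001 -0.001 -0.     0.001]
effort [ 1.0000e-03 -4.3345e+01  1.0250e+00 -2.4952e+01  1.1000e-02  1.1000e-02
 -0.0000e+00]
position [0.243 0.602 0.241]
ee_rot [ 0.191  0.982 -0.001 -0.   ]
contact_force [-0.667 -0.959  0.083]
ft_torque [-0.022 -0.015 -0.004]
gripper_force 0.0
opening 0.085
top ['image', 'z_map', 'fov_y', 'cx', 'cy', 'world_to_cam', 'shot'] 47.8058018457483 312.8263451359946 235.81448567695335 [[-0.03, 0.99, -0.16, 0.39], [-1.0, -0.03, 0.01, 0.34], [0.0, 0.16, 0.99, 1.02]]
drive 0.89 344 265 [0.484 0.278 0.105]
gate 0.81 349 248 [0.513 0.268 0.102]
knob 0.63 328 264 [0.48  0.307 0.169]
loupe 0.52 317 217 [0.566 0.322 0.118]
movement 0.64 390 234 [0.537 0.196 0.097]
brass_box 0.8 327 324 [0.386 0.308 0.019]
oil_bottle 0.89 263 258 [0.504 0.418 0.072]
scene ['image', 'z_map', 'fov_y', 'cx', 'cy', 'world_to_cam', 'shot'] 43.09634183593824 326.11477004321665 236.36206986594476 [[-0.87, 0.37, -0.33, 0.21], [-0.49, -0.66, 0.57, 0.84], [-0.01, 0.66, 0.75, 0.81]]
gate 0.8 352 234 [0.475 0.314 0.154]
knob 0.54 351 226 [0.477 0.313 0.17 ]
loupe 0.84 299 232 [0.559 0.325 0.123]
movement 0.72 351 195 [0.538 0.194 0.099]
brass_box 0.82 404 312 [0.379 0.314 0.023]
brass_box 0.69 352 233 [0.475 0.312 0.155]
oil_bottle 0.71 298 328 [0.498 0.434 0.05 ]
```

```bash
python3 - <<'E'
from h import *
f=snap('top'); P=cloud(f); im=f['image']
cv2.imwrite('pics/topc.png',cv2.resize(im[170:360,230:440,::-1],None,fx=3.1,fy=3.1,interpolation=cv2.INTER_CUBIC))
near=(abs(P[...,0]-.5)<.2)&(abs(P[...,1]-.27)<.2)
for n,lo,hi in [('deck',.088,.099),('gate',.1005,.109),('all',.088,.112)]:
    m=(near&(P[...,2]>lo)&(P[...,2]<hi)).astype(np.uint8)
    if n=='deck': m=cv2.morphologyEx(m,cv2.MORPH_OPEN,np.ones((3,3)))
    k,l,st,c=cv2.connectedComponentsWithStats(m)
    i=1+np.argmax(st[1:,4]); q=P[l==i]
    print(n,st[i],cv2.minAreaRect((q[:,:2]*1000).astype(np.float32)),np.median(q[:,2]))
m=near&(P[...,2]>.148)
q=P[m]; print('knob top',q.mean(0),q.max(0),q.min(0),len(q))
E
```

```text
deck [ 292  204  109  102 4370] ((505.19659423828125, 271.8154296875), (162.76092529296875, 144.7908172607422), 73.62019348144531) 0.09394691866587612
gate [ 314  216   68   70 2082] ((510.74884033203125, 279.98577880859375), (115.19950103759766, 98.0394287109375), 71.88143157958984) 0.1039647225643528
all [ 292  204  109  102 7247] ((505.3160400390625, 272.978271484375), (165.51904296875, 145.217529296875), 73.62019348144531) 0.0954037032588475
knob top [0.40553898 0.33104324 0.877704  ] [0.5020405  0.33579965 1.02158456] [0.38909067 0.29359118 0.15676492] 1525
```

View pics/topc.png

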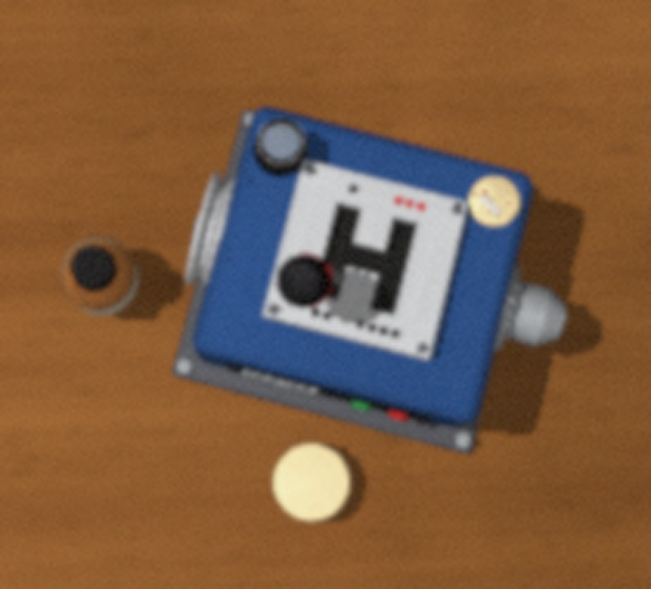

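View pics/scene0.png

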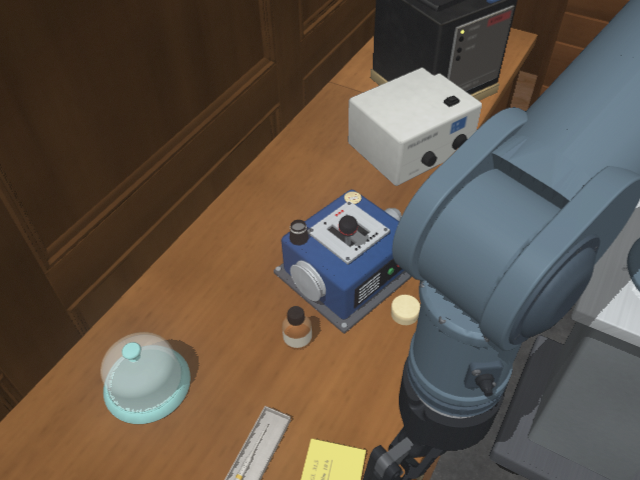

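The crop shows the drive's front toward the robot and its forward axis at about -16° yaw. The knob (300,280 in the crop) is over the second slot, back left. The scene view agrees, and the network's knob position matches the geometry. I'll shut the gripper and go to a point behind the knob.

Call:
{"fn": "move_arm", "kwargs": {
  "commands": [
    [-35, -23, 0, -0.02, 1],
    [-75, -49, 0, -0.04, 1],
    [-115, -75, 0, -0.06, 1],
    [-155, -101, 0, -0.08, 1],
    [-195, -127, 0, -0.098, 1]
  ]
}}

```text
clock: 1.35
position: [0.3776, 0.4103, 0.2425]
ee_rot: [0.142, 0.99, 0.0, 0.0]
contact_force: [0.9, 0.7, -0.7]
opening: 0.0121
gripper_force: 0.0
```

```bash
cat >> h.py <<'E'
from scipy.spatial.transform import Rotation as R
C=np.array([.5053,.2725]); TH=np.radians(-16.4)
RD=np.array([[np.cos(TH),-np.sin(TH)],[np.sin(TH),np.cos(TH)]])
def drv(p): return np.append(RD.T@(np.array(p[:2])-C),p[2])*1000
def shift(target_mm):  # drive-frame mm -> tool-frame shift mm + yaw
    s=bot.get_obs(); M=R.from_quat(s['ee_rot']).as_matrix()
    t=np.append(C+RD@(np.array(target_mm[:2])/1000),target_mm[2]/1000)
    yd=M[:2,1]; e=TH+np.pi/2-np.arctan2(yd[1],yd[0])
    print('t',round(s['clock'],2),'tcp drv',np.round(drv(s['position']),1),'F',np.round(s['contact_force'],1),'shift',np.round(M.T@(t-s['position'])*1000,1),'turn',round(-e,3),'z axis',np.round(M[:,2],3), 'open',round(s['opening'],3))
E
python3 -c "
from h import *
shift([-80,28,200])"
```

```text
t 1.35 tcp drv [-161.4   96.2  242.5] F [ 0.9  0.7 -0.7] shift [-81.3 -68.3  42.5] turn 0.001 z axis [ 0.     0.001 -1.   ] open 0.012
```

Call:
{"fn": "move_arm", "kwargs": {
  "commands": [
    [-25, -20, 0, 0, 1],
    [-55, -45, 5, 0, 1],
    [-81, -68, 15, 0, 1],
    [-81, -68, 30, 0, 1],
    [-81, -68, 42, 0, 1]
  ]
}}

```text
clock: 1.85
position: [0.4361, 0.3224, 0.1999]
ee_rot: [0.144, 0.99, 0.0, 0.0]
contact_force: [-0.6, 0.9, -0.4]
opening: 0.0001
gripper_force: 0.0
```

```bash
python3 - <<'E'
from h import *
for c in ['wrist','top']:
    f=snap(c,c+'1')
    for t in ['knob','gate']:
        for q in bot.find_in(f,t)[:2]:
            u,v=[int(round(x)) for x in q['location']]
            p=pix2w(f,u,v); print(c,t,round(q['p'],2),u,v,np.round(p,3),np.round(drv(p),1))
    P=cloud(f).reshape(-1,3); D=np.array([drv(p) for p in P[::1]]) 
    m=(abs(D[:,0])<55)&(abs(D[:,1])<55)&(D[:,2]>145)&(D[:,2]<178)
    if m.any(): print('knobpts',m.sum(),D[m].min(0).round(1),D[m].max(0).round(1))
    m=(abs(D[:,0]+80)<40)&(abs(D[:,1]-28)<40)&(D[:,2]>160)
    if m.any(): print('toolpts',m.sum(),D[m].min(0).round(1),D[m].max(0).round(1))
shift([-80,28,156])
E
```

```text
wrist knob 0.42 327 383 [0.495 0.308 0.172] [-19.6  31.  171.6]
wrist gate 0.63 257 312 [0.472 0.259 0.104] [-28.3 -22.2 103.9]
wrist gate 0.58 279 269 [0.446 0.284 0.094] [-59.9  -5.2  94.4]
knobpts 97 [-25.5  26.4 170.6] [-17.8  32.7 174.2]
toolpts 46448 [-101.6  -12.   191.2] [-67.8  68.  290.9]
top gate 0.52 372 240 [0.526 0.228 0.103] [ 32.4 -36.6 103. ]
toolpts 7379 [-120.   -12.   504.2] [-40.   67.9 592.3]
t 2.15 tcp drv [-82.5  30.9 200.9] F [ 0.8  0.4 -0.1] shift [-2.4 -2.9 44.9] turn 0.003 z axis [ 0.001  0.001 -1.   ] open 0.0
```

View pics/wrist1.png

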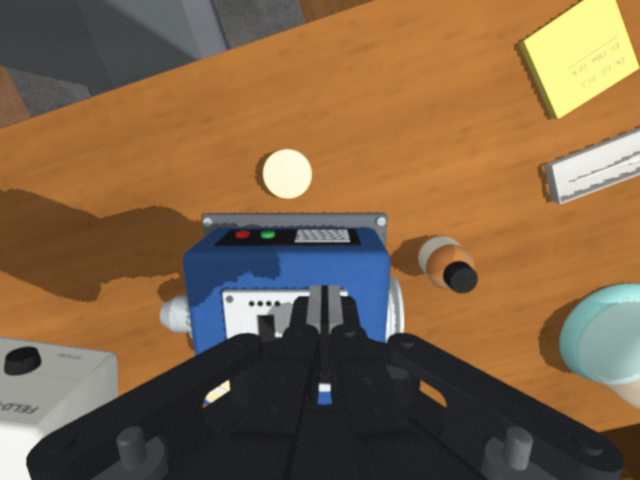

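The wrist view shows the shut fingertips at (325,290), just behind the gate's left slot, with the knob hidden behind them. The depth readings agree with the drive frame I assumed. Next I'll descend, then push forward slowly.

Call:
{"fn": "move_arm", "kwargs": {
  "commands": [
    [-2, -2, 15, 0, 1],
    [-2, -2, 30, 0, 1],
    [-2, -2, 45, 0, 1],
    [-8, -2, 45, 0, 1],
    [-14, -2, 45, 0, 1]
  ]
}}

```text
clock: 2.65
position: [0.4485, 0.3187, 0.1559]
ee_rot: [0.142, 0.99, 0.0, 0.0]
contact_force: [0.5, -0.5, -0.0]
opening: -0.0
gripper_force: 0.0
```

```bash
python3 -c "
from h import *
shift([-50,28,156])"
```

```text
t 2.65 tcp drv [-67.5  28.3 155.9] F [ 0.5 -0.5 -0. ] shift [-17.5  -0.3  -0.1] turn 0.002 z axis [ 0.001  0.001 -1.   ] open -0.0
```

Call:
{"fn": "move_arm", "kwargs": {
  "commands": [
    [-4, 0, 0, 0, 1],
    [-8, 0, 0, 0, 1],
    [-12, 0, 0, 0, 1],
    [-15, 0, 0, 0, 1],
    [-18, 0, 0, 0, 1]
  ]
}}

```text
clock: 3.15
position: [0.4647, 0.3136, 0.1556]
ee_rot: [0.142, 0.99, 0.0, -0.001]
contact_force: [-3.2, 1.5, 2.8]
opening: 0.0001
gripper_force: 1.5
```

Call:
{"fn": "move_arm", "kwargs": {
  "commands": [
    [-3, 0, 0, 0, 1],
    [-6, 0, 0, 0, 1],
    [-9, 0, 0, 0, 1],
    [-12, 0, 0, 0, 1],
    [-13, 0, 0, 0, 1]
  ]
}}

```text
clock: 3.65
position: [0.4783, 0.3093, 0.1554]
ee_rot: [0.143, 0.99, 0.0, 0.0]
contact_force: [-3.1, 1.2, 1.4]
opening: -0.0003
gripper_force: 1.3
```

```bash
cat > look.py <<'E'
from h import *
import sys
f=snap(sys.argv[1],sys.argv[2])
for q in bot.find_in(f,'knob')[:2]:
    u,v=[int(round(x)) for x in q['location']]
    p=pix2w(f,u,v); print('knob',round(q['p'],2),u,v,np.round(drv(p),1))
P=cloud(f).reshape(-1,3); D=np.array([drv(p) for p in P])
m=(abs(D[:,0])<60)&(abs(D[:,1])<60)&(D[:,2]>140)&(D[:,2]<178)
if m.any(): print('pts',m.sum(),D[m].min(0).round(1),D[m].max(0).round(1))
shift([0,0,156])
E
python3 look.py scene s2
```

```text
knob 0.65 345 237 [-12.7  15.6 112. ]
knob 0.31 402 310 [-128.     3.4   23.4]
pts 261 [-49.9  13.3 145.9] [ -5.   41.4 177.9]
t 3.75 tcp drv [-36.4  27.6 155.3] F [-1.8  0.8  0.8] shift [-36.4 -27.6  -0.7] turn 0.0 z axis [ 0.  0. -1.] open 0.0
```

View pics/s2.png

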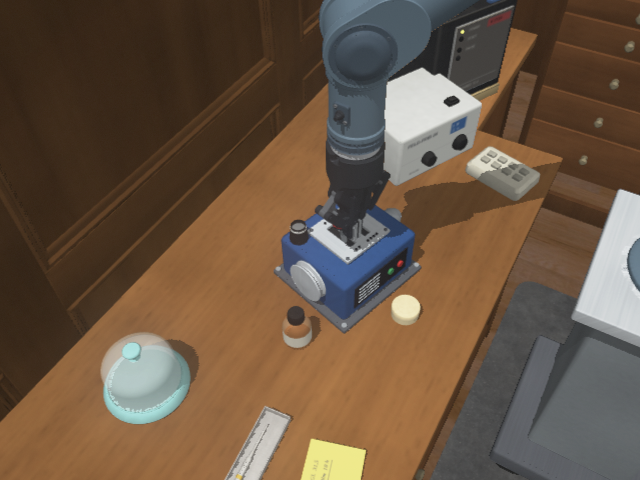

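The scene view shows the fingers at the knob near (345,230), with the other objects undisturbed. The force of about 3 N means the lever is moving. I'll push the rest of the way to neutral, then back off to check.

Call:
{"fn": "move_arm", "kwargs": {
  "commands": [
    [-2.5, 0, 0, 0, 1],
    [-5, 0, 0, 0, 1],
    [-7.5, 0, 0, 0, 1],
    [-10, 0, 0, 0, 1],
    [-10, 0, 0, 0, 1]
  ]
}}

```text
clock: 4.25
position: [0.488, 0.3062, 0.1553]
ee_rot: [0.143, 0.99, 0.0, 0.0]
contact_force: [-2.1, 2.0, 1.4]
opening: 0.0001
gripper_force: 1.0
```

Call:
{"fn": "move_arm", "kwargs": {
  "commands": [
    [6, 0, 0, 0, 1],
    [20, 0, 0, 0, 1],
    [38, 0, -5, 0, 1],
    [60, 0, -15, 0, 1],
    [90, 0, -25, 0, 1]
  ]
}}

```text
clock: 4.75
position: [0.4005, 0.3309, 0.1801]
ee_rot: [0.143, 0.99, -0.001, 0.0]
contact_force: [0.1, 0.2, 0.6]
opening: -0.0002
gripper_force: 0.0
```

```bash
python3 look.py scene s3; python3 look.py top t3; python3 -c "
import cv2
a=cv2.imread('pics/s3.png')[170:290,270:430];b=cv2.imread('pics/t3.png')[190:310,270:430]
cv2.imwrite('pics/c3.png',cv2.resize(cv2.hconcat([a,b]),None,fx=2.5,fy=2.5,interpolation=2))"
```

```text
knob 0.63 341 216 [-14.5  26.9 168.7]
pts 336 [-18.7  16.  144. ] [  6.9  41.3 177.4]
t 4.85 tcp drv [-121.7   28.6  181. ] F [0.4 0.8 0.1] shift [-121.6  -29.5   24.7] turn 0.007 z axis [-0.001  0.002 -1.   ] open -0.0
knob 0.79 329 246 [ -6.9  31.8 174.3]
pts 257 [-15.8  14.3 155.7] [ 11.   43.1 177.6]
t 4.95 tcp drv [-117.8   27.5  180.4] F [0.2 0.4 0.4] shift [-117.7  -27.8   24.4] turn 0.003 z axis [ 0.001  0.    -1.   ] open -0.0
```

View pics/c3.png

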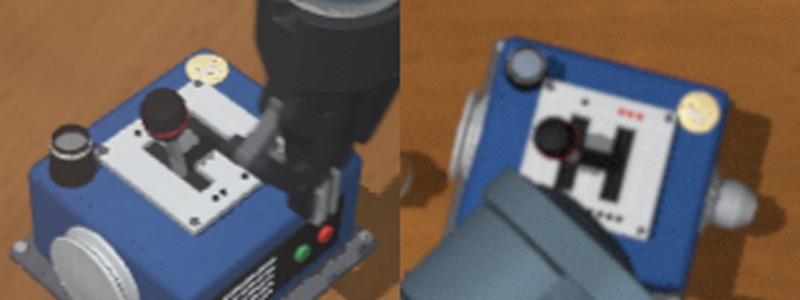

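The top crop shows the knob (555,135) at the left end of the neutral channel, with its centre around x ≈ -2.5 mm. I'll nudge it about 2 mm more to centre it, then go around to its left side.

Call:
{"fn": "move_arm", "kwargs": {
  "commands": [
    [-35, 0, 24, 0, 1],
    [-65, 0, 24, 0, 1],
    [-80, 0, 24, 0, 1],
    [-88, 0, 24, 0, 1],
    [-90, 0, 24, 0, 1]
  ]
}}

```text
clock: 5.45
position: [0.4875, 0.3058, 0.156]
ee_rot: [0.143, 0.99, -0.0, -0.001]
contact_force: [-0.9, -0.6, -0.4]
opening: -0.0003
gripper_force: 0.1
```

```bash
python3 -c "
from h import *
shift([-24,28,156])"
```

```text
t 5.45 tcp drv [-26.4  26.9 156. ] F [-0.9 -0.6 -0.4] shift [-2.4  1.1  0. ] turn -0.001 z axis [-0.001 -0.001 -1.   ] open -0.0
```

Call:
{"fn": "move_arm", "kwargs": {
  "commands": [
    [-1.2, 0, 0, 0, 1],
    [-2.4, 0, 0, 0, 1],
    [-2.4, 0, 0, 0, 1],
    [5, 0, 0, 0, 1],
    [25, 0, -2, 0, 1]
  ]
}}

```text
clock: 5.95
position: [0.4646, 0.3128, 0.1585]
ee_rot: [0.144, 0.99, 0.0, 0.001]
contact_force: [-0.0, -0.3, -0.9]
opening: -0.0001
gripper_force: 0.0
```

Call:
{"fn": "move_arm", "kwargs": {
  "commands": [
    [10, 10, -15, 0, 1],
    [10, 30, -15, 0, 1],
    [0, 50, -15, 0, 1],
    [-25, 54, -15, 0, 1],
    [-50, 54, -10, 0, 1]
  ]
}}

```text
clock: 6.45
position: [0.5265, 0.3545, 0.1694]
ee_rot: [0.14, 0.99, 0.002, 0.001]
contact_force: [-0.1, -0.6, 0.5]
opening: 0.0
gripper_force: 0.0
```

```bash
python3 look.py top t4; python3 look.py scene s4;python3 -c "
import cv2
a=cv2.imread('pics/s4.png')[170:290,270:430];b=cv2.imread('pics/t4.png')[190:310,270:430]
cv2.imwrite('pics/c4.png',cv2.resize(cv2.hconcat([a,b]),None,fx=2.5,fy=2.5,interpolation=2))"
```

```text
t 6.55 tcp drv [  2.   80.2 168.2] F [ 0.7 -1.3 -0.4] shift [  1.8 -80.2  12.3] turn -0.004 z axis [ 0.003 -0.002 -1.   ] open -0.0
knob 0.83 343 218 [-16.4  24.6 164.3]
pts 335 [-19.2  14.8 144.7] [  8.7  42.2 177.5]
t 6.65 tcp drv [ -1.9  81.2 168.1] F [0.2 0.1 0.2] shift [ -1.9 -81.2  12.1] turn -0.0 z axis [-0. -0. -1.] open -0.0
```

View pics/c4.png

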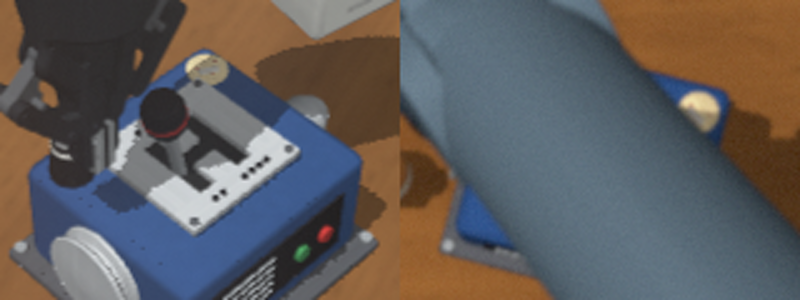

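The scene crop shows the knob upright at the left end of neutral, with the fingers to its left. The top view is blocked by the arm. I'll descend and feel for the contact.

Call:
{"fn": "move_arm", "kwargs": {
  "commands": [
    [-2, -3, 6, 0, 1],
    [-2, -7, 12, 0, 1],
    [-2, -11, 12, 0, 1],
    [-2, -15, 12, 0, 1],
    [-2, -19, 12, 0, 1]
  ]
}}

```text
clock: 7.15
position: [0.5229, 0.3321, 0.1564]
ee_rot: [0.142, 0.99, 0.0, 0.0]
contact_force: [0.4, -0.2, -0.0]
opening: 0.0
gripper_force: 0.0
```

Call:
{"fn": "move_arm", "kwargs": {
  "commands": [
    [0, -2, 0, 0, 1],
    [0, -4, 0, 0, 1],
    [0, -6, 0, 0, 1],
    [0, -8, 0, 0, 1],
    [0, -10, 0, 0, 1]
  ]
}}

```text
clock: 7.65
position: [0.5209, 0.3245, 0.1571]
ee_rot: [0.142, 0.99, 0.002, 0.001]
contact_force: [1.5, 2.6, 2.6]
opening: 0.0001
gripper_force: 1.5
```

```bash
python3 look.py scene s5
```

```text
knob 0.57 341 220 [-16.7  29.  163.5]
pts 359 [-17.8  14.1 143. ] [  2.   60.  177.8]
t 7.75 tcp drv [  0.3  54.  157.2] F [0.7 1.7 1.2] shift [  0.4 -54.    1. ] turn 0.001 z axis [ 0.002  0.002 -1.   ] open -0.0
```

Call:
{"fn": "move_arm", "kwargs": {
  "commands": [
    [0, -4, 0, 0, 1],
    [0, -8, 0, 0, 1],
    [0, -12, 0, 0, 1],
    [0, -16, 0, 0, 1],
    [0, -20, 0, 0, 1]
  ]
}}

```text
clock: 8.25
position: [0.5146, 0.303, 0.1562]
ee_rot: [0.143, 0.99, -0.0, -0.0]
contact_force: [0.5, 1.2, 1.2]
opening: -0.0
gripper_force: 1.3
```

```bash
python3 look.py scene s6
```

```text
knob 0.76 351 210 [-15.1   6.8 167.2]
pts 422 [-18.4  -7.4 140.2] [  5.7  45.7 178. ]
t 8.35 tcp drv [  0.4  31.1 156. ] F [0.8 1.7 0.6] shift [  0.4 -31.1   0.1] turn -0.001 z axis [-0.001 -0.001 -1.   ] open 0.0
```

Call:
{"fn": "move_arm", "kwargs": {
  "commands": [
    [0, -4, 0, 0, 1],
    [0, -8, 0, 0, 1],
    [0, -12, 0, 0, 1],
    [0, -16, 0, 0, 1],
    [0, -20, 0, 0, 1]
  ]
}}

```text
clock: 8.85
position: [0.5089, 0.2841, 0.1563]
ee_rot: [0.142, 0.99, -0.0, -0.0]
contact_force: [0.5, 2.6, 1.4]
opening: -0.0002
gripper_force: 1.3
```

Call:
{"fn": "move_arm", "kwargs": {
  "commands": [
    [0, -3, 0, 0, 1],
    [0, -6, 0, 0, 1],
    [0, -9, 0, 0, 1],
    [0, -12, 0, 0, 1],
    [0, -14, 0, 0, 1]
  ]
}}

```text
clock: 9.35
position: [0.5048, 0.2704, 0.1557]
ee_rot: [0.142, 0.99, -0.0, -0.0]
contact_force: [1.9, 1.6, -1.0]
opening: 0.0001
gripper_force: 1.1
```

```bash
python3 look.py scene s7
```

```text
knob 0.7 367 200 [-15.4 -27.3 164.2]
pts 454 [-17.9 -44.  140.7] [  5.6  11.4 178. ]
t 9.45 tcp drv [ 1.000e-01 -2.300e+00  1.558e+02] F [ 0.5  2.2 -1. ] shift [ 0.1  2.3 -0.2] turn -0.0 z axis [-0.001 -0.001 -1.   ] open 0.0
```

Call:
{"fn": "move_arm", "kwargs": {
  "commands": [
    [0, -0.7, 0, 0, 1],
    [0, 4, 0, 0, 1],
    [0, 20, 0, 0, 1],
    [20, 35, -5, 0, 1],
    [55, 25, -10, 0, 1]
  ]
}}

```text
clock: 9.95
position: [0.4614, 0.3143, 0.1668]
ee_rot: [0.142, 0.99, 0.001, 0.001]
contact_force: [-0.8, 0.7, 0.5]
opening: 0.0
gripper_force: 0.0
```

Call:
{"fn": "move_arm", "kwargs": {
  "commands": [
    [15, -15, 0, 0, 1],
    [25, -35, 0, 0, 1],
    [30, -50, 0, 0, 1],
    [35, -50, 0, 0, 1],
    [40, -50, 0, 0, 1]
  ]
}}

```text
clock: 10.45
position: [0.407, 0.2748, 0.1665]
ee_rot: [0.142, 0.99, 0.0, 0.0]
contact_force: [-0.6, 0.8, -0.4]
opening: -0.0001
gripper_force: 0.0
```

```bash
python3 look.py scene s8; python3 look.py top t8; python3 -c "
import cv2
a=cv2.imread('pics/s8.png')[170:290,270:430];b=cv2.imread('pics/t8.png')[190:310,270:430]
cv2.imwrite('pics/c8.png',cv2.resize(cv2.hconcat([a,b]),None,fx=2.5,fy=2.5,interpolation=2))"
```

```text
knob 0.94 364 201 [-14.4 -21.7 165.3]
pts 356 [-17.9 -46.1 140.2] [  9.7 -16.1 177.5]
t 10.55 tcp drv [-95.5 -24.9 166.5] F [-0.6 -0.1  0. ] shift [-95.6  24.6  10.5] turn 0.003 z axis [ 0.     0.001 -1.   ] open -0.0
knob 0.61 362 252 [ -2.7 -21.  173.3]
knob 0.47 262 259 [-44.6 140.8  70.7]
pts 146 [-14.8 -36.6 154.5] [ 12.4 -14.9 177.1]
t 10.65 tcp drv [-94.7 -25.3 166.4] F [-0.7  0.7  0.3] shift [-94.7  25.1  10.5] turn 0.002 z axis [ 0.001  0.    -1.   ] open 0.0
```

View pics/c8.png

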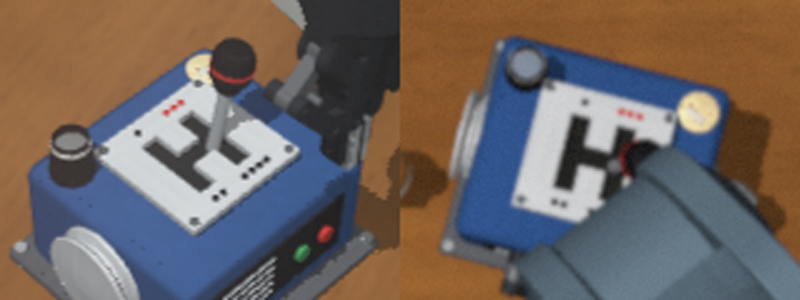

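The scene crop shows the knob (232,62) at the right end of neutral, and y ≈ -30 mm confirms it. Now I'll push forward into third.

Call:
{"fn": "move_arm", "kwargs": {
  "commands": [
    [-15, -4, 12, 0, 1],
    [-40, -4, 12, 0, 1],
    [-60, -4, 12, 0, 1],
    [-66, -4, 12, 0, 1],
    [-70, -4, 12, 0, 1]
  ]
}}

```text
clock: 11.15
position: [0.4726, 0.2505, 0.1541]
ee_rot: [0.143, 0.99, -0.0, -0.001]
contact_force: [-2.5, 0.4, 2.2]
opening: 0.0001
gripper_force: 1.3
```

Call:
{"fn": "move_arm", "kwargs": {
  "commands": [
    [-3, 0, 0, 0, 1],
    [-6, 0, 0, 0, 1],
    [-9, 0, 0, 0, 1],
    [-12, 0, 0, 0, 1],
    [-15, 0, 0, 0, 1]
  ]
}}

```text
clock: 11.65
position: [0.4872, 0.2462, 0.1543]
ee_rot: [0.142, 0.99, 0.0, -0.0]
contact_force: [-2.5, 0.3, 1.6]
opening: -0.0001
gripper_force: 1.2
```

```bash
python3 look.py scene s9
```

```text
knob 0.47 353 208 [  8.2 -22.5 132.9]
knob 0.46 350 261 [-46.9  39.2 104.1]
pts 319 [-23.5 -45.5 140.1] [ 21.6 -16.  178. ]
t 11.75 tcp drv [ -9.3 -30.4 154.3] F [-1.7  0.8  1.3] shift [-9.3 30.4 -1.7] turn 0.0 z axis [ 0.001  0.    -1.   ] open 0.0
```

Going in smoothly at about 2.5 N.

Call:
{"fn": "move_arm", "kwargs": {
  "commands": [
    [-3, 0, 0, 0, 1],
    [-6, 0, 0, 0, 1],
    [-9, 0, 0, 0, 1],
    [-12, 0, 0, 0, 1],
    [-15, 0, 0, 0, 1]
  ]
}}

```text
clock: 12.25
position: [0.5015, 0.2419, 0.1538]
ee_rot: [0.142, 0.99, -0.0, -0.0]
contact_force: [-2.4, 2.0, -2.0]
opening: -0.0001
gripper_force: 1.3
```

Call:
{"fn": "move_arm", "kwargs": {
  "commands": [
    [-1.5, 0, 0, 0, 1],
    [-3, 0, 0, 0, 1],
    [-4.5, 0, 0, 0, 1],
    [-6, 0, 0, 0, 1],
    [-7, 0, 0, 0, 1]
  ]
}}

```text
clock: 12.75
position: [0.5079, 0.2398, 0.154]
ee_rot: [0.142, 0.99, -0.0, -0.001]
contact_force: [-4.7, 2.1, -2.6]
opening: 0.0004
gripper_force: 2.1
```

```bash
python3 look.py scene s10
```

```text
knob 0.78 347 201 [ 25.5 -26.8 132.7]
pts 344 [ -1.8 -47.1 140.1] [ 44.7 -14.9 178. ]
t 12.85 tcp drv [ 11.7 -30.6 154. ] F [-4.1  1.9 -1.2] shift [11.7 30.6 -2. ] turn 0.001 z axis [-0.001 -0.    -1.   ] open 0.0
```

Call:
{"fn": "move_arm", "kwargs": {
  "commands": [
    [-0.5, 0, 0, 0, 1],
    [-1, 0, 0, 0, 1],
    [-1.5, 0, 0, 0, 1],
    [-1.5, 0, 0, 0, 1],
    [-1.5, 0, 0, 0, 1]
  ]
}}

```text
clock: 13.35
position: [0.5084, 0.2397, 0.1539]
ee_rot: [0.142, 0.99, -0.0, -0.002]
contact_force: [-5.0, 1.7, -1.5]
opening: 0.0001
gripper_force: 3.0
```

Call:
{"fn": "move_arm", "kwargs": {
  "commands": [
    [-1, 0, 0, 0, 1],
    [-2, 0, 0, 0, 1],
    [-2.5, 0, 0, 0, 1],
    [-2.5, 0, 0, 0, 1],
    [-2.5, 0, 0, 0, 1]
  ]
}}

```text
clock: 13.85
position: [0.5089, 0.2396, 0.1537]
ee_rot: [0.142, 0.99, -0.001, -0.003]
contact_force: [-8.4, 2.2, 1.0]
opening: -0.0
gripper_force: 4.6
```

It has stopped against the end: the force is rising with no motion. I'll back off and check.

Call:
{"fn": "move_arm", "kwargs": {
  "commands": [
    [5, 0, 0, 0, 1],
    [20, 0, 0, 0, 1],
    [45, 0, -5, 0, 1],
    [80, 0, -20, 0, 1],
    [120, 0, -40, 0, 1]
  ]
}}

```text
clock: 14.35
position: [0.398, 0.2719, 0.195]
ee_rot: [0.144, 0.99, 0.0, 0.002]
contact_force: [-0.2, 1.0, 0.6]
opening: -0.0003
gripper_force: 0.0
```

```bash
python3 look.py scene s11; python3 look.py top t11; python3 -c "
import cv2
a=cv2.imread('pics/s11.png')[170:350,250:430];b=cv2.imread('pics/t11.png')[180:360,240:420]
cv2.imwrite('pics/c11.png',cv2.resize(cv2.hconcat([a,b]),None,fx=2.2,fy=2.2,interpolation=2))"
```

```text
knob 0.92 348 189 [ 24.7 -27.5 159. ]
pts 339 [ 19.4 -43.7 141.3] [ 48.7 -15.1 173.8]
t 14.45 tcp drv [-106.8  -27.6  197.4] F [1.2 0.7 0.8] shift [-106.8   26.5   41.9] turn 0.007 z axis [ 0.004  0.006 -1.   ] open 0.0
pts 276 [ 22.8 -42.4 148.3] [ 51.4 -13.5 173.1]
t 14.55 tcp drv [-102.9  -29.3  196. ] F [ 0.3 -0.5 -0.4] shift [-102.8   28.9   40.5] turn 0.002 z axis [ 0.005  0.003 -1.   ] open -0.0
```

View pics/c11.png

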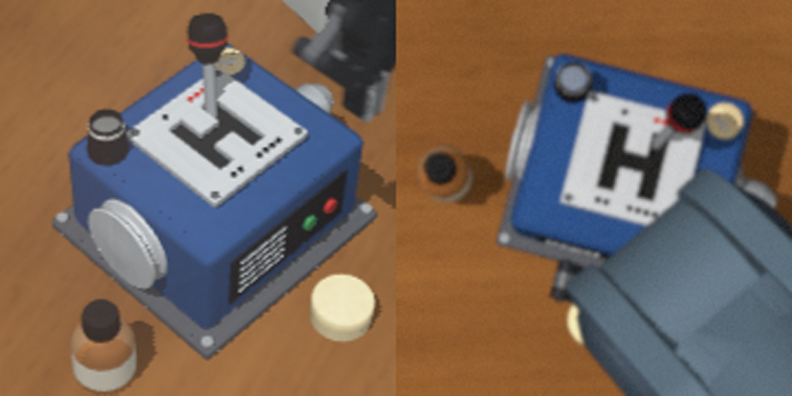

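The knob (687,112 in the top crop) is forward right, with its centre at about (37,-28) mm, so it is home in third. The bystanders haven't moved and the hand is clear, so I'm handing in.

```bash
python3 -c "
from plant import bot
print(bot.sign_off())"
```

```text
the job is handed in; nothing more can be done
None
```

The drive is now in third speed: the lever stopped against the end of the third slot, the last pictures put the knob at about the third-home point, the hand is off the lever, nothing else appears to have moved, and the job is handed in.

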